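# Feel round the funnel rim for burrs

## Robot

A 6-joint arm with a two-finger parallel gripper is mounted at the origin on the work surface. World frame = base frame: x ahead of the robot, y to its left, z up, the work surface at z = 0. Lengths are in m, angles in degrees, forces in N, time in s.
With the tool pointing down it reaches from about 0.4 to 0.825 m from the base axis. Payload 7 kg.
Tool frame: the origin (TCP) lies between the finger pads, 19 mm behind the fingertips; this is the grasp point; z points along the fingers, y is the line along which they close (so a half turn about z gives the same grasp; the last joint's range is limited). The gripper opens to 88 mm and grips with 3 to 60 N. Pads are 19 mm wide; open, the fingers measure 130 mm over their backs; the gripper's body (78 mm by 193 mm) begins 47 mm behind the grasp point.
Start: joints at [-52.305, 20.546, 0.682, 0, -70.136, -16.507], TCP at [0.244, -0.629, 0.245] pointing down, gripper open.
Joint ranges: [-176.03, 176.03], [-82.01, 121.73], [-58.28, 71.71], [-173.87, 95.51], [-174.79, -0.11], [-173.66, 173.66]. Speed limits (degrees/s): [136.94, 136.94, 172.46, 180, 180, 180].

## Interface

Orientations are given as [roll, pitch, yaw] about the fixed x, y, z axes, in that order (R = Rz(yaw) Ry(pitch) Rx(roll)).
In Python, from plant import telemetry, snapshot, workorder, nets gives the robot as it stands.
- The arm moves only by the shell command python3 -m creep 'ROWS'. ROWS is JSON, a list that holds one entry, the list of rows, each a list of 5 numbers: the shift along the tool's x, y, z normalised to -1 to 1, where 1 is 0.2 m, then the turn about the tool's z normalised to -1 to 1, where 1 is pi/2 rad, then the opening, from 0 (shut) to 1 (fully open). In form: [[[x, y, z, spin, hand], ...]]. A call has 1 to 8 rows; each row shifts and turns the commanded pose from where the row before left it, along the tool's axes as they then stand; what a row does not reach is not made up. A row lasts 1/12 s, in which the tool goes at most 41.7 mm and 7.16 degrees, less where a joint would pass 70% of its speed; a pose out of reach is approached as far as the arm can. A call with a number of a shift or a turn outside -1 to 1 is refused whole. A call with a gripper value outside its range is refused whole. The fingers move at their own pace and stop on an object; the grip force is fixed at half the most. Time passes only in rows, so rows that do not move let the fingers close. It gives the time, the measured TCP pose, the force, the opening and the grip force at its end, in the units of the state.
- telemetry.get_obs(): the state, without advancing time (a new reading comes with each control period).
- snapshot(name): name is "scene" or "top" or "wrist"; returns a dict with "frame" (384x512x3 uint8, red, green, blue), "fx", "fy", "cx", "cy" (pixels), "k1" (the pictures are not rectified: a ray, as slopes to the right and down, at radius r is drawn at 1 + k1 r^2 times it, then the intrinsics apply), "rvec" (rotation vector, rad) and "tvec" (3), from world to camera coordinates, as OpenCV has them; the wrist camera has in their place "mount" (4x4, takes a point from camera to tool coordinates, whose origin is the TCP and whose axes are the flange's). Camera axes: x right, y down, z forward; pixel columns grow to the right and rows downward; lengths in m; the calibration is good to about 2 mm. A picture is of the moment at which its call begins: read the wrist's pose just before it. There is no depth.
- workorder.close_job(): hands the job in; it is judged then, once.
Trained networks look in a picture, given as the dict that the camera call returned (one of the last four; its "shot" number tells which), for a name from the list of things; names that differ only in an ending like _2 or _b are one class to them, and where a whole thing is asked for, a point or a joint stands for the part that bears it (a point fixed in the world has none). Each returns a list of dicts, best first, with "confidence" (0 to 1); they miss things now and then, are a little off and sometimes report something else, mostly with a low value. They report only what shows in the picture. A call takes as long as a camera call.
- nets.find_in(picture, query): "uv" ([column, row] in pixels, amid what is visible of it).
- nets.masks_of(picture, query): "region" (384x512 bool, what is visible of it) and "uv" ([column, row] in pixels, amid what is visible of it).
- nets.landmark_of(picture, query): "uv" ([column, row] in pixels: a listed point, or the origin of a listed thing).
The state is a dict: "clock": time; "joint_pos": joint angles; "qvel": joint speeds; "tau": joint torques, N m; "tool_pos": TCP position; "orientation": TCP orientation; "force": force on the tool from outside, world axes, zero at the start; "moment": the same for the moment, N m; "opening": finger opening in m; "gripper_force": force on a finger pad.
Only numpy, scipy, OpenCV 4.12 (cv2) and the standard library are available. Lean on these libraries where they do the work, as an engineer would, in place of code of your own. Each camera call takes 0.05 s, during which the arm holds its last target. There are 200 camera calls.

## Task

Check the tin funnel's rolled rim for burrs by touch: with the fingers closed, set the fingertips down lightly on the crest of the rim at the brass hanging lug and run them clockwise (seen from above) all the way round in light contact, without lifting off until they are back at the lug; then lift clear. Touch the funnel only gently, so that it hardly sinks in its soft seat, do not pull it up, and leave the jar under it and the other things on the counter where they are.

Things in the scene. Friction and masses are not known exactly. Their poses are not given: they have to be found in the camera images.
- stand: Fixed funnel stand: grey foot plate 165 x 110 x 10 mm, steel post 90 mm from the funnel axis (top 165 mm above the counter, below the rim), clamp ring with a black sponge-rubber seat that carries the tin funnel. Origin on the counter on the funnel's vertical axis; z up; -x points from the axis to the hanging lug, +x to the post.
- mouth (a point): Centre of the tin funnel's mouth, level with the rim's crest, 200 mm above the counter at rest; axes as the stand's, moves with the funnel. The smooth rolled rim is 6 mm thick, level, 140 mm across on its centre line; inside, the cone falls away at about 51 degrees to a 24 mm throat.
- funnel (a joint): How far the funnel is pressed down into its sponge seat (m): 0 at rest, grows downward, springs back by itself, negative if pulled up. The seat gives about 1.1 mm per newton, the same all round the rim and without tipping: 1 to 4 mm is a light touch, over 8 mm is too hard, it bottoms at 12 mm.
- rim_0 (a point): Point on the crest of the funnel's rim at the hanging lug, 70 mm from the funnel's axis; moves with the funnel. The brass lug, 18 mm wide, stands out 27 mm from the rim's centre line, its top 2.5 mm below the crest; a dark lapped seam runs down the inside of the cone there.
- rim_1 (a point): Point on the crest of the funnel's rim, 40 degrees clockwise (seen from above) from the hanging lug, moves with the funnel.
- rim_2 (a point): Point on the crest of the funnel's rim, 80 degrees clockwise (seen from above) from the hanging lug, moves with the funnel.
- rim_3 (a point): Point on the crest of the funnel's rim, 120 degrees clockwise (seen from above) from the hanging lug, moves with the funnel.
- rim_4 (a point): Point on the crest of the funnel's rim, 160 degrees clockwise (seen from above) from the hanging lug, moves with the funnel.
- rim_5 (a point): Point on the crest of the funnel's rim, 200 degrees clockwise (seen from above) from the hanging lug, moves with the funnel.
- rim_6 (a point): Point on the crest of the funnel's rim, 240 degrees clockwise (seen from above) from the hanging lug, moves with the funnel.
- rim_7 (a point): Point on the crest of the funnel's rim, 280 degrees clockwise (seen from above) from the hanging lug, moves with the funnel.
- rim_8 (a point): Point on the crest of the funnel's rim, 320 degrees clockwise (seen from above) from the hanging lug, moves with the funnel.
- jar: Loose open glass swarf jar, 80 mm across, 88 mm tall, on the foot plate under the funnel; the spout hangs 13 mm into it. Origin at the centre of its underside.
- suction_cup: Loose black rubber suction cup, 54 mm across, 34 mm tall. Origin under its centre.
- clip: Loose red anodised tool tray clip, 50 x 20 x 23 mm. Origin under its centre.
- chip_bottle: Loose amber glass chip bottle with black cap, 56 mm across, 115 mm tall. Origin under its centre.
- spindle_nut: Loose chrome platter spindle nut, 38 mm across, 27 mm tall. Origin under its centre.
- adaptor: Loose brass centre adaptor, 38 mm across, 18 mm tall. Origin under its centre.
- swarf_brush: Loose swarf brush, 160 mm long, lying along its x. Origin under its centre.

How it is judged (in metres and radians):
On the way, in this order (a step that is already met when the one before it is completed fails the run):
1. fingertips touch the rim at the lug (horizontal distance between the grasp point and rim_0 below 0.016 m and z of the grasp point in the frame of rim_0 above 0.01 m and contact force between the fingers and stand above 0.2 N), for 0.1 s.
2. fingertips touch the rim 40 degrees clockwise from the lug (horizontal distance between the grasp point and rim_1 below 0.016 m and z of the grasp point in the frame of rim_1 above 0.01 m and contact force between the fingers and stand above 0.2 N), for 0.1 s.
3. fingertips touch the rim 80 degrees clockwise from the lug (horizontal distance between the grasp point and rim_2 below 0.016 m and z of the grasp point in the frame of rim_2 above 0.01 m and contact force between the fingers and stand above 0.2 N), for 0.1 s.
4. fingertips touch the rim 120 degrees clockwise from the lug (horizontal distance between the grasp point and rim_3 below 0.016 m and z of the grasp point in the frame of rim_3 above 0.01 m and contact force between the fingers and stand above 0.2 N), for 0.1 s.
5. fingertips touch the rim 160 degrees clockwise from the lug (horizontal distance between the grasp point and rim_4 below 0.016 m and z of the grasp point in the frame of rim_4 above 0.01 m and contact force between the fingers and stand above 0.2 N), for 0.1 s.
6. fingertips touch the rim 200 degrees clockwise from the lug (horizontal distance between the grasp point and rim_5 below 0.016 m and z of the grasp point in the frame of rim_5 above 0.01 m and contact force between the fingers and stand above 0.2 N), for 0.1 s.
7. fingertips touch the rim 240 degrees clockwise from the lug (horizontal distance between the grasp point and rim_6 below 0.016 m and z of the grasp point in the frame of rim_6 above 0.01 m and contact force between the fingers and stand above 0.2 N), for 0.1 s.
8. fingertips touch the rim 280 degrees clockwise from the lug (horizontal distance between the grasp point and rim_7 below 0.016 m and z of the grasp point in the frame of rim_7 above 0.01 m and contact force between the fingers and stand above 0.2 N), for 0.1 s.
9. fingertips touch the rim 320 degrees clockwise from the lug (horizontal distance between the grasp point and rim_8 below 0.016 m and z of the grasp point in the frame of rim_8 above 0.01 m and contact force between the fingers and stand above 0.2 N), for 0.1 s.
10. fingertips are back on the rim at the lug (all of step 1), for 0.1 s.
At the end, for the whole second after the job is handed in: Rim touched at the lug, at every 40 degrees clockwise (TCP within 16 mm sideways, over 0.2 N) and at the lug again; robot clear, funnel back within 2 mm of rest, jar and the six other loose things upright within 15 mm of where they were (value of joint funnel between -0.002 and 0.002 m and distance of each of jar, suction_cup, clip, chip_bottle, spindle_nut, adaptor, swarf_brush from where it was at the start of the episode below 0.015 m and angle between each of jar, suction_cup, clip, chip_bottle, spindle_nut, adaptor, swarf_brush's own z axis and vertical below 0.1 rad).
It fails at once if the funnel is pressed more than 8 mm down into its seat (value of joint funnel above 0.008 m).
It fails at once if the funnel or its stand is touched with more than 15 N (contact force between the arm and stand above 15 N).
It fails at once if the funnel is pulled up more than 3 mm off its seat (value of joint funnel below -0.003 m).
It fails at once if the fingertips are set down on or lifted off the rim away from the lug (tips 6 to 15 mm over the crest) ((horizontal distance between the grasp point and rim_1 below 0.014 m and z of the grasp point in the frame of rim_1 between 0.025 and 0.034 m) or (horizontal distance between the grasp point and rim_2 below 0.014 m and z of the grasp point in the frame of rim_2 between 0.025 and 0.034 m) or (horizontal distance between the grasp point and rim_3 below 0.014 m and z of the grasp point in the frame of rim_3 between 0.025 and 0.034 m) or (horizontal distance between the grasp point and rim_4 below 0.014 m and z of the grasp point in the frame of rim_4 between 0.025 and 0.034 m) or (horizontal distance between the grasp point and rim_5 below 0.014 m and z of the grasp point in the frame of rim_5 between 0.025 and 0.034 m) or (horizontal distance between the grasp point and rim_6 below 0.014 m and z of the grasp point in the frame of rim_6 between 0.025 and 0.034 m) or (horizontal distance between the grasp point and rim_7 below 0.014 m and z of the grasp point in the frame of rim_7 between 0.025 and 0.034 m) or (horizontal distance between the grasp point and rim_8 below 0.014 m and z of the grasp point in the frame of rim_8 between 0.025 and 0.034 m)).
It fails at once if the jar or another loose thing is shifted or lifted more than 15 mm (distance of any of jar, suction_cup, clip, chip_bottle, spindle_nut, adaptor, swarf_brush from where it was at the start of the episode above 0.015 m).
It also fails if it takes over 61 s, if anything falls off the work surface, if the arm or the gripper's body presses on something with over 40 N, if the wrist force passes 120 N, or if a joint passes its speed limit or range.

## Working session

There is one attempt and no reset: what is moved stays moved. The work goes in short steps, Python scripts to look and compute and a shell command to move; the robot and the scene stay as the last step left them, time stands still between calls to the robot, and variables do not carry over. Pictures are saved under pics/ and viewed, at most 10 in all, crops included, and the job is handed in when it is done.

```bash
mkdir -p pics; ls
cat > h.py <<'E'
import numpy as np, cv2
from plant import telemetry, snapshot, workorder, nets
from scipy.spatial.transform import Rotation as R
def ray(p,uv,T=None):
    K=np.array([[p["fx"],0,p["cx"]],[0,p["fy"],p["cy"]],[0,0,1.]])
    d=cv2.undistortPoints(np.array([[uv]],float),K,np.array([p["k1"],0,0,0.]))[0,0]
    d=np.array([d[0],d[1],1.])
    if "rvec" in p and p["rvec"] is not None:
        M=cv2.Rodrigues(np.array(p["rvec"],float))[0];t=np.array(p["tvec"],float).ravel()
        o=-M.T@t; d=M.T@d
    else:
        m=np.array(p["mount"]); A=T@m; o=A[:3,3]; d=A[:3,:3]@d
    return o,d/np.linalg.norm(d)
def pose(s):
    T=np.eye(4);T[:3,:3]=R.from_euler("xyz",s["orientation"],degrees=True).as_matrix();T[:3,3]=s["tool_pos"];return T
def tri(rs):
    A=sum(np.eye(3)-np.outer(d,d) for o,d in rs);b=sum((np.eye(3)-np.outer(d,d))@o for o,d in rs)
    return np.linalg.solve(A,b)
def onz(r,z): o,d=r; return o+d*(z-o[2])/d[2]
E
python3 - <<'E'
from h import *
s=telemetry.get_obs();print(s)
P={n:snapshot(n) for n in("scene","top")}
for n,p in P.items(): cv2.imwrite(f"pics/{n}.png",p["frame"][:,:,::-1])
for q in ["mouth"]+[f"rim_{i}" for i in range(9)]:
    rs=[]
    for n,p in P.items():
        l=nets.landmark_of(p,q)
        if l: r=ray(p,l[0]["uv"]);rs.append(r);print(q,n,np.round(l[0]["uv"],1),round(l[0]["confidence"],2),np.round(onz(r,.2),4))
    if len(rs)==2: print("  tri",np.round(tri(rs),4))
for q in ["suction_cup","clip","chip_bottle","spindle_nut","adaptor","swarf_brush","stand","jar"]:
    for n,p in P.items():
        l=nets.landmark_of(p,q)
        if l: print(q,n,np.round(onz(ray(p,l[0]["uv"]),0),3),round(l[0]["confidence"],2))
E
```

```text
pics
{'clock': 0.0, 'joint_pos': array([-5.23053190e+01,  2.05899948e+01,  6.34254632e-01, -2.05645500e-02,
       -7.01331345e+01, -1.65068857e+01]), 'qvel': array([ 0.02222193, -0.01717917,  0.02836668, -0.03821046, -0.12031126,
       -0.02795904]), 'tau': array([-2.92844870e-04, -5.82713199e+01,  2.93042207e+01,  6.99670494e+00,
        6.88069253e-03, -2.07242474e-04]), 'tool_pos': array([ 0.24378767, -0.62896533,  0.24444115]), 'orientation': array([ 1.79909295e+02, -6.71919827e-03, -1.58819203e+02]), 'force': array([-0.66981723, -0.22846362, -0.12316368]), 'moment': array([ 0.03525436, -0.00089109,  0.02745922]), 'gripper_force': 0.0, 'opening': 0.0875824617472657}
mouth scene [288.4 164.7] 0.85 [0.5887 0.0772 0.2   ]
mouth top [209.4 177.7] 0.73 [0.5742 0.0893 0.2   ]
  tri [0.578  0.0916 0.1891]
rim_0 scene [285.1 176.2] 0.85 [0.6121 0.0263 0.2   ]
rim_0 top [239.1 165.1] 0.9 [0.6068 0.0202 0.2   ]
  tri [0.6099 0.0226 0.2002]
rim_1 scene [285.1 176.2] 0.85 [0.6121 0.0263 0.2   ]
rim_1 top [239.1 165.1] 0.9 [0.6068 0.0202 0.2   ]
  tri [0.6099 0.0226 0.2002]
rim_2 scene [285
[... 785 characters left out ...]
2]
rim_8 scene [285.1 176.2] 0.85 [0.6121 0.0263 0.2   ]
rim_8 top [239.1 165.1] 0.9 [0.6068 0.0202 0.2   ]
  tri [0.6099 0.0226 0.2002]
suction_cup scene [0.493 0.407 0.   ] 0.46
suction_cup top [0.502 0.206 0.   ] 0.59
clip scene [ 0.49  -0.042  0.   ] 0.41
clip top [ 0.487 -0.039  0.   ] 0.68
chip_bottle scene [ 0.456 -0.327  0.   ] 0.95
chip_bottle top [ 0.458 -0.329  0.   ] 0.85
spindle_nut top [0.46  0.345 0.   ] 0.65
adaptor scene [0.57  0.388 0.   ] 0.64
adaptor top [0.575 0.383 0.   ] 0.47
swarf_brush scene [ 0.582 -0.412  0.   ] 0.55
swarf_brush top [ 0.592 -0.405  0.   ] 0.68
stand scene [0.581 0.073 0.   ] 0.97
stand top [0.583 0.089 0.   ] 0.93
jar scene [0.582 0.093 0.   ] 0.89
```

Run:
```python
import cv2,numpy as np
a=cv2.imread("pics/top.png")[90:260,110:340];a=cv2.resize(a,None,fx=3.4,fy=3.4,interpolation=2)
cv2.imwrite("pics/topc.png",a)
b=cv2.imread("pics/scene.png");cv2.imwrite("pics/scene2.png",cv2.resize(b,(800,600)))
```

```text
(no output)
```

View pics/topc.png

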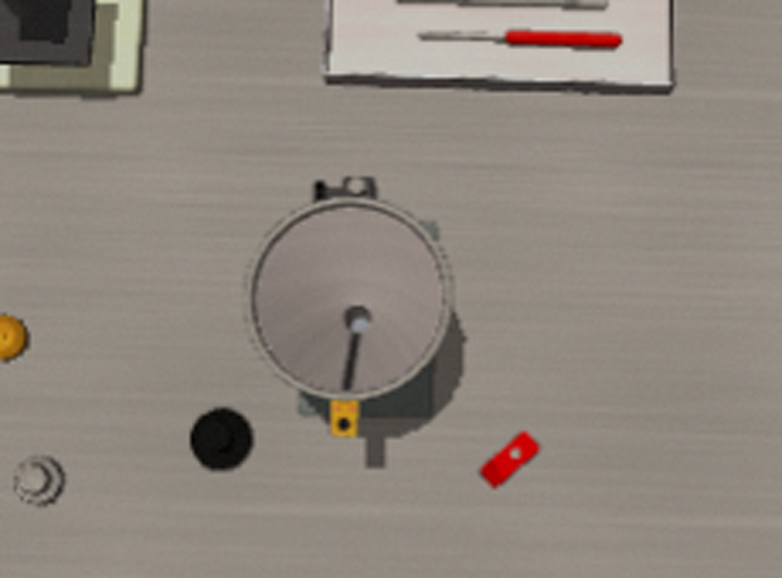

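View pics/scene2.png

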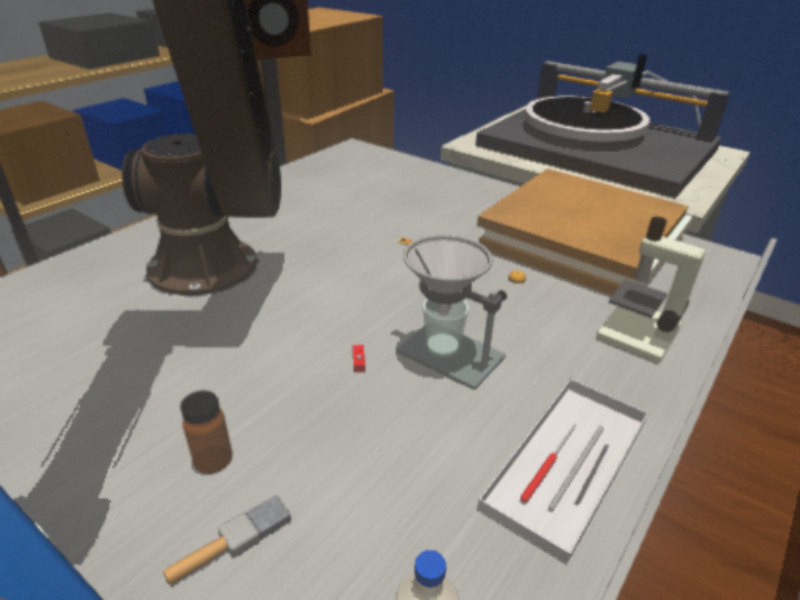

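The top crop shows the rim centred near (348,297), about (212,177) in the full picture. The brass lug is at (344,420), full (211,213), and points back towards the robot, with the dark seam beside it. The scene view shows the funnel standing free, with nothing as high as its rim close by. Next I'll fit the rim circle in both views.

```bash
cat > fit.py <<'E'
from h import *
from scipy.optimize import least_squares
def proj(p,X,T=None):
    K=np.array([[p["fx"],0,p["cx"]],[0,p["fy"],p["cy"]],[0,0,1.]]);D=np.array([p["k1"],0,0,0.])
    if T is None: return cv2.projectPoints(X,np.array(p["rvec"],float),np.array(p["tvec"],float),K,D)[0][:,0]
    A=np.linalg.inv(T@np.array(p["mount"]));return cv2.projectPoints(X,cv2.Rodrigues(A[:3,:3])[0],A[:3,3],K,D)[0][:,0]
def edges(p,c,r,z,T=None,span=6):
    """outer-rim edge: strongest gradient along projected radial lines (mm offsets) around guess"""
    g=cv2.GaussianBlur(cv2.cvtColor(p["frame"],cv2.COLOR_RGB2GRAY),(0,0),.8).astype(np.float32)
    return g
E
python3 - <<'E'
from fit import *
P={n:snapshot(n) for n in("scene","top")}
pts=[]
for n,p in P.items():
    l=nets.landmark_of(p,"rim_0")
    print(n,[(np.round(q["uv"],0).tolist(),round(q["confidence"],2),np.round(onz(ray(p,q["uv"]),.2)[:2],3).tolist()) for q in l])
    for q in ("rim_0","mouth"):
        m=nets.masks_of(p,q)
        print(n,q,[(round(x["confidence"],2),int(x["region"].sum())) for x in m])
    cv2.imwrite(f"pics/m_{n}.png",(m[0]["region"]*255).astype(np.uint8))
# top: lug by colour, funnel circle by mask contour
p=P["top"];hsv=cv2.cvtColor(p["frame"],cv2.COLOR_RGB2HSV)
k=((hsv[...,1]>150)&(hsv[...,0]>12)&(hsv[...,0]<30)); k[:200]=0;k[225:]=0;k[:,:195]=0;k[:,230:]=0
v,u=np.nonzero(k);print("lug px",u.mean(),v.mean(),len(u),onz(ray(p,(u.mean(),v.mean())),.197))
# both: fit circle to upper/outer contour of the mask, lug/stand pixels excluded robustly
m={n:(cv2.imread(f"pics/m_{n}.png",0)>0) for n in P}
c=max(cv2.findContours(m["top"].astype(np.uint8),cv2.RETR_EXTERNAL,cv2.CHAIN_APPROX_NONE)[0],key=cv2.contourArea)[:,0]
Q=np.array([onz(ray(p,x),.197)[:2] for x in c])
f=least_squares(lambda w:np.hypot(Q[:,0]-w[0],Q[:,1]-w[1])-w[2],[.577,.09,.073],loss="soft_l1",f_scale=.0015)
print("top circle",f.x,np.abs(f.fun).mean())
p=P["scene"];c=max(cv2.findContours(m["scene"].astype(np.uint8),cv2.RETR_EXTERNAL,cv2.CHAIN_APPROX_NONE)[0],key=cv2.contourArea)[:,0]
print(c.min(0),c.max(0))
for z in (.19,.197,.204):
    Q=np.array([onz(ray(p,x),z)[:2] for x in c if x[1]<165])
    f=least_squares(lambda w:np.hypot(Q[:,0]-w[0],Q[:,1]-w[1])-w[2],[.577,.09,.073],loss="soft_l1",f_scale=.0015)
    print("scene circle",z,f.x,np.abs(f.fun).mean())
E
```

```text
scene [([312.0, 167.0], 0.9, [0.641, 0.102]), ([277.0, 153.0], 0.79, [0.531, 0.111]), ([301.0, 177.0], 0.76, [0.645, 0.047]), ([308.0, 159.0], 0.75, [0.612, 0.135]), ([296.0, 153.0], 0.72, [0.57, 0.142]), ([265.0, 172.0], 0.72, [0.564, 0.011]), ([264.0, 153.0], 0.67, [0.505, 0.09]), ([286.0, 174.0], 0.63, [0.608, 0.036]), ([260.0, 163.0], 0.57, [0.529, 0.038])]
scene rim_0 [(0.63, 1604)]
scene mouth [(0.6, 1675), (0.41, 1373)]
top [([180.0, 179.0], 0.97, [0.569, 0.158]), ([188.0, 160.0], 0.9, [0.616, 0.141]), ([222.0, 151.0], 0.81, [0.639, 0.061]), ([195.0, 199.0], 0.78, [0.522, 0.122]), ([243.0, 179.0], 0.69, [0.573, 0.01]), ([200.0, 147.0], 0.63, [0.648, 0.114]), ([226.0, 203.0], 0.59, [0.515, 0.048]), ([211.0, 207.0], 0.57, [0.505, 0.082]), ([210.0, 180.0], 0.43, [0.568, 0.088])]
top rim_0 [(0.62, 3002)]
top mouth [(0.62, 2914)]
lug px 210.75675675675674 212.1891891891892 74 [0.49291828 0.0827598  0.197     ]
top circle [0.57610107 0.08358737 0.07128963] 0.002579452361140809
[256 150] [314 188]
scene circle 0.19 [0.57014942 0.09306982 0.07256933] 0.0034202512860080146
scene circle 0.197 [0.57641707 0.0826552  0.07152252] 0.003370765977593077
scene circle 0.204 [0.58268465 0.07224069 0.07047562] 0.003321275298968609
```

Both views agree: crest at 0.200 m, mouth centre near (0.576, 0.083), lug pointing about -X. I'll lift, turn to yaw 180, shut the fingers and travel over the funnel.

```bash
python3 -m creep '[[[0,0,-0.2,0.0784,0],[0,0,-0.2,0.0784,0],[0,0,-0.15,0.0784,0],[0,0,0,0,0],[0,0,0,0,0]]]'
python3 -m creep '[[[-0.083,0.178,0,0,0],[-0.083,0.178,0,0,0],[-0.083,0.178,0,0,0],[-0.083,0.178,0,0,0],[-0.083,0.178,0,0,0],[-0.083,0.178,0,0,0],[-0.083,0.178,0,0,0],[-0.083,0.178,0,0,0]]]'
python3 -m creep '[[[-0.083,0.178,0,0,0],[-0.083,0.178,0,0,0],[-0.083,0.178,0,0,0],[-0.083,0.178,0,0,0],[-0.083,0.178,0,0,0],[-0.083,0.178,0,0,0],[0,0,0,0,0],[0,0,0,0,0]]]'
python3 - <<'E'
from h import *
s=telemetry.get_obs();print(s["tool_pos"],s["orientation"],s["force"],s["opening"])
p=snapshot("wrist");print(np.round(p["mount"],3),p["fx"])
cv2.imwrite("pics/w1.png",p["frame"][:,:,::-1])
E
```

```text
clock: 2.72
tool_pos: [0.2443, -0.63, 0.3581]
orientation: [-179.8, 0.2, -180.0]
force: [-0.1, -0.1, -1.3]
opening: 0.0596
gripper_force: 0.0
clock: 3.38
tool_pos: [0.3765, -0.3425, 0.3544]
orientation: [180.0, -0.1, -179.9]
force: [0.5, -0.5, 0.3]
opening: 0.0066
gripper_force: 0.0
clock: 4.05
tool_pos: [0.4764, -0.1289, 0.3542]
orientation: [180.0, -0.1, -179.7]
force: [-0.1, -0.1, 0.2]
opening: 0.0006
gripper_force: 0.0
[ 0.47642259 -0.12891764  0.35419606] [ 1.79992147e+02 -1.16076415e-01 -1.79719221e+02] [-0.11736161 -0.11487668  0.19025083] 0.0005691625472538471
[[ 0.    -0.958 -0.287  0.078]
 [ 1.    -0.     0.001  0.001]
 [-0.001 -0.287  0.958 -0.14 ]
 [ 0.     0.     0.     1.   ]] 281.0697661453821
```

View pics/w1.png

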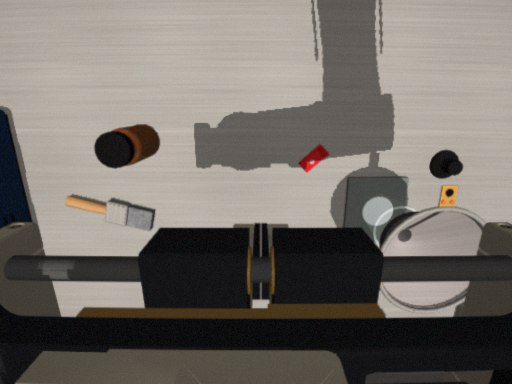

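The wrist view shows the lug at (449,195), the far rim around (430,300), and the shut fingertips at (260,270). I'll move over the lug, taking wrist shots at two places.

```bash
cat > wm.py <<'E'
from fit import *
import json,os
s=telemetry.get_obs();T=pose(s);p=snapshot("wrist")
print(s["clock"],s["tool_pos"],s["orientation"],s["force"])
hsv=cv2.cvtColor(p["frame"],cv2.COLOR_RGB2HSV)
k=((hsv[...,1]>150)&(hsv[...,0]>12)&(hsv[...,0]<30)).astype(np.uint8)
n,lab,st,ce=cv2.connectedComponentsWithStats(k)
g=proj(p,np.array([[.493,.083,.197]]),T)[0]
i=min(range(1,n),key=lambda i:np.hypot(*(ce[i]-g))+(1e3 if st[i,4]<40 else 0))
r=ray(p,ce[i],T);print("guess",g,"lug",ce[i],st[i],onz(r,.1975))
R0=json.load(open("rays.json")) if os.path.exists("rays.json") else []
R0.append([r[0].tolist(),r[1].tolist()]);json.dump(R0,open("rays.json","w"))
if len(R0)>1: print("tri",tri([(np.array(a),np.array(b)) for a,b in R0]))
for q in nets.landmark_of(p,"rim_0"): 
    x=onz(ray(p,q["uv"],T),.2);print(np.round(q["uv"],0),round(q["confidence"],2),np.round(x[:2],4),round(np.degrees(np.arctan2(x[1]-.083,x[0]-.576)),1))
cv2.imwrite(f"pics/w_{s['clock']:.2f}.png",p["frame"][:,:,::-1])
E
python3 wm.py
python3 -m creep '[[[-0.03,0.2,0,0,0],[-0.03,0.2,0,0,0],[-0.03,0.2,0,0,0],[-0.03,0.2,0,0,0],[0,0,0,0,0],[0,0,0,0,0],[0,0,0,0,0]]]'
python3 wm.py
python3 -m creep '[[[-0.03,0.13,0,0,0],[0,0.13,0,0,0],[0,0,0,0,0],[0,0,0,0,0],[0,0,0,0,0]]]'
python3 wm.py; ls pics
```

```text
4.1 [ 0.47598549 -0.13007131  0.3544133 ] [-1.79997959e+02 -1.03698496e-01 -1.79819834e+02] [-0.88223636  0.65026743 -0.73962109]
guess [447.78490879 195.8210586 ] lug [448.64583333 195.41666667] [440 186  18  20 240] [0.49236158 0.08354663 0.1975    ]
[448. 211.] 0.94 [0.5098 0.0847] 178.5
[406. 224.] 0.93 [0.5263 0.0387] -138.3
[480. 288.] 0.85 [0.6137 0.1471] 59.6
[448. 310.] 0.85 [0.6458 0.1124] 22.8
[482. 226.] 0.71 [0.5286 0.1295] 135.6
[384. 292.] 0.68 [0.6175 0.0248] -54.5
[381. 256.] 0.64 [0.5664 0.0153] -98.0
clock: 4.78
tool_pos: [0.4999, 0.0282, 0.3552]
orientation: [-180.0, -0.0, 180.0]
force: [0.0, -0.5, -0.1]
opening: 0.0006
gripper_force: 0.0
4.7833 [0.49992386 0.02817235 0.35520478] [-1.79981423e+02 -2.35711757e-02  1.79988461e+02] [ 0.04860748 -0.50263451 -0.1104507 ]
guess [309.15981358 174.00311239] lug [309.72413793 173.98850575] [302 164  17  21 261] [0.4928648  0.08352556 0.1975    ]
tri [0.49261734 0.08355297 0.19749211]
[273. 202.] 0.97 [0.5246 0.0434] -142.4
[312. 191.] 0.83 [0.5112 0.086 ] 177.4
[250. 237.] 0.82 [0.5666 0.0172] -98.1
[350. 201.] 0.79 [0.5226 0.1292] 139.1
[368. 236.] 0.78 [0.5667 0.1545] 97.5
clock: 5.3
tool_pos: [0.506, 0.08, 0.3554]
orientation: [-180.0, -0.0, 180.0]
force: [-0.8, -0.2, -0.5]
opening: 0.0002
gripper_force: 0.0
5.3 [0.50604892 0.07998592 0.35537821] [-1.79989947e+02 -3.09515184e-03  1.79956159e+02] [-0.77773385 -0.15146697 -0.47586439]
guess [261.64691799 168.40495297] lug [262.49442379 167.79553903] [255 158  16  22 269] [0.49221946 0.08391383 0.1975    ]
tri [0.49258224 0.08377678 0.19710594]
[263. 181.] 0.96 [0.5066 0.0846] 178.7
[221. 199.] 0.91 [0.5273 0.0381] -137.4
[321. 229.] 0.84 [0.5633 0.1516] 100.5
[302. 197.] 0.79 [0.5243 0.1281] 138.9
[203. 235.] 0.78 [0.5707 0.0156] -94.5
[195. 138.] 0.24 [0.4596 0.0139] -149.3
m_scene.png
m_top.png
scene.png
scene2.png
top.png
topc.png
w1.png
w_4.10.png
w_4.78.png
w_5.30.png
```

Run:
```python
import numpy as np
from scipy.optimize import least_squares
D=[(0,.5098,.0847),(8,.5263,.0387),(3,.6137,.1471),(4,.6458,.1124),(1,.5286,.1295),(6,.6175,.0248),(7,.5664,.0153),(8,.5246,.0434),(0,.5112,.086),(7,.5666,.0172),(1,.5226,.1292),(2,.5667,.1545),(0,.5066,.0846),(8,.5273,.0381),(2,.5633,.1516),(1,.5243,.1281),(7,.5707,.0156)]
D=np.array(D)
def P(w,k,r=.07): a=w[2]-np.radians(40)*k; return np.stack([w[0]+r*np.cos(a),w[1]+r*np.sin(a)],-1)
f=least_squares(lambda w:np.r_[(P(w,D[:,0])-D[:,1:]).ravel(),5*(P(w,np.array([0.]),.085)-[.4926,.0837]).ravel()],[.576,.0835,np.pi],loss="soft_l1",f_scale=.003)
w=f.x;print(w[:2],np.degrees(w[2]))
p0=P(w,0)
a=P(w,np.arange(0,9.01,.2));d=np.diff(a,axis=0)
print("rim_0",p0)
for i in range(0,45,5): print(i//5,"tool x,y norm:",[(round(-x/.2,4),round(y/.2,4)) for x,y in d[i:i+5]],"end",np.round(a[i+5],4))
```

```text
[0.57827147 0.08543134] 181.1357813095039
rim_0 [0.50828522 0.08404381]
0 tool x,y norm: [(np.float64(-0.0024), np.float64(0.0488)), (np.float64(-0.0092), np.float64(0.048)), (np.float64(-0.0158), np.float64(0.0462)), (np.float64(-0.0221), np.float64(0.0436)), (np.float64(-0.0279), np.float64(0.0401))] end [0.5238 0.1294]
1 tool x,y norm: [(np.float64(-0.0332), np.float64(0.0358)), (np.float64(-0.0379), np.float64(0.0308)), (np.float64(-0.0418), np.float64(0.0252)), (np.float64(-0.0449), np.float64(0.0192)), (np.float64(-0.0471), np.float64(0.0127))] end [0.5648 0.1541]
2 tool x,y norm: [(np.float64(-0.0485), np.float64(0.0061)), (np.float64(-0.0488), np.float64(-0.0007)), (np.float64(-0.0482), np.float64(-0.0075)), (np.float64(-0.0467), np.float64(-0.0142)), (np.float64(-0.0443), np.float64(-0.0205))] end [0.6121 0.1467]
3 tool x,y norm: [(np.float64(-0.041), np.float64(-0.0265)), (np.float64(-0.0369), np.float64(-0.0319)), (np.float64(-0.0321), np.float64(-0.0368)), (np.float64(-0.0267), np.float64(-0.0409)), (np.float64(-0.0207), np.float64(-0.0442))] end [0.6436 0.1107]
4 tool x,
[... 541 characters left out ...]
t64(-0.0223)), (np.float64(0.0461), np.float64(-0.016)), (np.float64(0.0479), np.float64(-0.0094)), (np.float64(0.0488), np.float64(-0.0027)), (np.float64(0.0487), np.float64(0.0041))] end [0.5675 0.0163]
7 tool x,y norm: [(np.float64(0.0476), np.float64(0.0109)), (np.float64(0.0456), np.float64(0.0174)), (np.float64(0.0428), np.float64(0.0236)), (np.float64(0.0391), np.float64(0.0293)), (np.float64(0.0346), np.float64(0.0344))] end [0.5256 0.0394]
8 tool x,y norm: [(np.float64(0.0295), np.float64(0.0389)), (np.float64(0.0238), np.float64(0.0427)), (np.float64(0.0176), np.float64(0.0455)), (np.float64(0.0111), np.float64(0.0476)), (np.float64(0.0044), np.float64(0.0486))] end [0.5083 0.084 ]
```

Fit: centre (0.578, 0.085), lug at 181°, rim_0 (0.508, 0.084), and contact expected at TCP z ≈ 0.219. I'll go down to just above it.

```bash
python3 -m creep '[[[-0.01,0.02,0.15,0,0],[0,0,0.15,0,0],[0,0,0.15,0,0],[0,0,0.15,0,0],[0,0,0.05,0,0],[0,0,0,0,0],[0,0,0,0,0],[0,0,0,0,0]]]'
python3 - <<'E'
from h import *
for i in range(6): s=telemetry.get_obs();snapshot("top");print(s["tool_pos"],s["force"])
E
python3 -m creep '[[[0,0,0.01,0,0],[0,0,0.005,0,0],[0,0,0,0,0],[0,0,0,0,0]]]'
python3 -m creep '[[[0,0,0.005,0,0],[0,0,0,0,0],[0,0,0,0,0],[0,0,0,0,0]]]'
python3 -m creep '[[[0,0,0.005,0,0],[0,0,0,0,0],[0,0,0,0,0],[0,0,0,0,0]]]'
```

```text
clock: 6.07
tool_pos: [0.5093, 0.0852, 0.2274]
orientation: [180.0, 0.2, -180.0]
force: [0.4, 0.1, 0.1]
opening: 0.0002
gripper_force: 0.0
[0.50929732 0.08524752 0.22739722] [0.38024444 0.13164632 0.09827822]
[0.50924061 0.08540466 0.22742728] [ 0.45548194 -0.51135201 -0.28052084]
[0.50908477 0.08545592 0.22727011] [-0.16860405  0.11403333  0.35845724]
[0.50886384 0.08540553 0.22700161] [-0.72111787  0.54645406 -1.37975287]
[0.50866923 0.08537171 0.22668516] [0.0490702  0.4433526  0.13287529]
[0.50848732 0.08533742 0.22639383] [-0.10003062  0.23344429  1.35264272]
clock: 6.7
tool_pos: [0.508, 0.0851, 0.2222]
orientation: [-180.0, -0.0, -180.0]
force: [-0.0, 0.2, -1.2]
opening: 0.0004
gripper_force: 0.0
clock: 7.03
tool_pos: [0.5081, 0.0851, 0.2213]
orientation: [-180.0, -0.0, -180.0]
force: [-0.8, 0.9, -0.2]
opening: 0.0003
gripper_force: 0.0
clock: 7.37
tool_pos: [0.5081, 0.0851, 0.2204]
orientation: [-180.0, -0.0, -180.0]
force: [1.1, 0.2, 0.8]
opening: 0.0003
gripper_force: 0.0
```

```bash
cat > av.py <<'E'
from h import *
S=[]
for i in range(8): S.append(telemetry.get_obs());snapshot("top")
print(round(S[-1]["clock"],2),"pos",np.round(np.mean([s["tool_pos"] for s in S],0),4),"F",np.round(np.mean([s["force"] for s in S],0),2))
E
python3 av.py
python3 -m creep '[[[0,0,0.005,0,0],[0,0,0,0,0]]]' >/dev/null; python3 av.py
python3 -m creep '[[[0,0,0.005,0,0],[0,0,0,0,0]]]' >/dev/null; python3 av.py
python3 -m creep '[[[0,0,0.005,0,0],[0,0,0,0,0]]]' >/dev/null; python3 av.py
```

```text
7.72 pos [0.5081 0.0851 0.2204] F [0.22 0.31 0.09]
8.28 pos [0.5081 0.0851 0.2193] F [-0.32  0.05 -0.03]
8.85 pos [0.5082 0.0852 0.2184] F [0.1  0.04 0.58]
9.42 pos [0.5082 0.0852 0.2174] F [ 0.28 -0.01  1.34]
```

Contact begins at TCP z ≈ 0.219, and the slope matches the 1.1 mm/N seat. I'll press to about 2.8 mm and run the first 40°.

```bash
python3 -m creep '[[[0,0,0.006,0,0],[0,0,0,0,0],[0,0,0,0,0]]]' >/dev/null; python3 av.py
python3 -m creep '[[[-0.002,0.049,0,0,0],[-0.009,0.048,0,0,0],[-0.016,0.046,0,0,0],[-0.022,0.044,0,0,0],[-0.028,0.04,0,0,0],[0,0,0,0,0],[0,0,0,0,0]]]' ; python3 av.py
```

```text
10.07 pos [0.5082 0.0852 0.2162] F [ 0.47 -0.1   2.46]
clock: 10.7
tool_pos: [0.5244, 0.1319, 0.2161]
orientation: [179.9, 0.1, -179.9]
force: [1.0, 2.9, 2.4]
opening: 0.001
gripper_force: 1.3
11.05 pos [0.5238 0.1309 0.2163] F [0.97 1.63 2.17]
```

Force is steady at 2.2 N and the tool is on track. Continuing, with small y corrections.

```bash
python3 -m creep '[[[-0.033,0.032,0,0,0],[-0.038,0.03,0,0,0],[-0.042,0.025,0,0,0],[-0.045,0.019,0,0,0],[-0.047,0.012,0,0,0],[0,0,0,0,0],[0,0,0,0,0]]]'|grep -E "tool_pos|force"; python3 av.py
python3 -m creep '[[[-0.048,0.006,0,0,0],[-0.049,-0.001,0,0,0],[-0.048,-0.008,0,0,0],[-0.047,-0.014,0,0,0],[-0.044,-0.021,0,0,0],[0,0,0,0,0],[0,0,0,0,0]]]' |grep -E "tool_pos|force"; python3 av.py
```

```text
tool_pos: [0.5659, 0.1547, 0.216]
force: [1.9, 1.9, 1.9]
gripper_force: 1.3
12.03 pos [0.5649 0.1543 0.2163] F [1.19 0.93 2.42]
tool_pos: [0.613, 0.146, 0.216]
force: [2.3, -0.8, 2.1]
gripper_force: 1.3
13.02 pos [0.612  0.1464 0.2163] F [ 1.86 -0.6   2.57]
```

Right on target: (0.5649, 0.1543) and (0.612, 0.1464) against (0.5648, 0.1541) and (0.6121, 0.1467). Next three segments.

```bash
python3 -m creep '[[[-0.041,-0.026,0,0,0],[-0.037,-0.032,0,0,0],[-0.032,-0.037,0,0,0],[-0.027,-0.041,0,0,0],[-0.021,-0.044,0,0,0],[0,0,0,0,0],[0,0,0,0,0]]]'|grep -E "tool_pos|force"; python3 av.py
python3 -m creep '[[[-0.014,-0.047,0,0,0],[-0.008,-0.048,0,0,0],[-0.001,-0.049,0,0,0],[0.006,-0.048,0,0,0],[0.012,-0.047,0,0,0],[0,0,0,0,0],[0,0,0,0,0]]]' |grep -E "tool_pos|force"; python3 av.py
python3 -m creep '[[[0.019,-0.045,0,0,0],[0.025,-0.042,0,0,0],[0.031,-0.038,0,0,0],[0.036,-0.033,0,0,0],[0.04,-0.028,0,0,0],[0,0,0,0,0],[0,0,0,0,0]]]' |grep -E "tool_pos|force"; python3 av.py
```

```text
tool_pos: [0.6439, 0.1092, 0.2161]
force: [0.7, -0.5, 2.7]
gripper_force: 1.3
14.0 pos [0.6433 0.1101 0.2162] F [ 0.67 -0.94  2.6 ]
tool_pos: [0.6439, 0.0612, 0.2163]
force: [-0.4, -1.5, 2.3]
gripper_force: 1.2
14.98 pos [0.6441 0.0623 0.2161] F [-0.55 -1.9   2.57]
tool_pos: [0.6129, 0.0246, 0.2164]
force: [-1.4, -1.7, 2.2]
gripper_force: 1.2
15.97 pos [0.6137 0.0253 0.216 ] F [-1.25 -1.49  2.72]
```

```bash
python3 -m creep '[[[0.043,-0.022,0,0,0],[0.046,-0.016,0,0,0],[0.048,-0.009,0,0,0],[0.048,-0.003,0,0,0],[0.046,0.004,0,0,0],[0,0,0,0,0],[0,0,0,0,0]]]'|grep -E "tool_pos|force"; python3 av.py
python3 -m creep '[[[0.048,0.011,0,0,0],[0.046,0.017,0,0,0],[0.043,0.024,0,0,0],[0.039,0.029,0,0,0],[0.035,0.034,0,0,0],[0,0,0,0,0],[0,0,0,0,0]]]' |grep -E "tool_pos|force"; python3 av.py
python3 -m creep '[[[0.029,0.039,0,0,0],[0.024,0.043,0,0,0],[0.018,0.046,0,0,0],[0.011,0.048,0,0,0],[0.004,0.049,0,0,0],[0,0,0,0,0],[0,0,0,0,0],[0,0,0,0,0]]]' |grep -E "tool_pos|force"; python3 av.py
```

```text
tool_pos: [0.5666, 0.0163, 0.2164]
force: [-1.8, -0.2, 3.2]
gripper_force: 1.2
16.95 pos [0.5674 0.0163 0.216 ] F [-1.96  0.11  2.88]
tool_pos: [0.5248, 0.0401, 0.2163]
force: [-1.8, 0.5, 2.7]
gripper_force: 1.2
17.93 pos [0.5255 0.0396 0.216 ] F [-1.61  1.48  2.87]
tool_pos: [0.5086, 0.0851, 0.2162]
force: [-0.1, 1.1, 1.9]
gripper_force: 1.3
19.0 pos [0.5087 0.0845 0.2162] F [0.03 1.82 2.36]
```

Back at the lug, still at 2.4 N. I'll lift straight up, gently at first, and check the scene.

```bash
python3 -m creep '[[[0,0,-0.01,0,0],[0,0,-0.02,0,0],[0,0,-0.05,0,0],[0,0,-0.1,0,0],[0,0,-0.15,0,0],[0,0,-0.15,0,0],[0,0,-0.1,0,0],[0,0,0,0,0]]]'
python3 -m creep '[[[0,-0.15,0,0,0],[0,-0.2,0,0,0],[0,-0.2,0,0,0],[0,-0.2,0,0,0],[0,-0.15,0,0,0],[0,0,0,0,0],[0,0,0,0,0],[0,0,0,0,0]]]'
python3 av.py
python3 - <<'E'
from h import *
cv2.imwrite("pics/end.png",snapshot("scene")["frame"][:,:,::-1])
p=snapshot("top");a=cv2.absdiff(p["frame"],cv2.imread("pics/top.png")[:,:,::-1]).max(2)
print("funnel-area diff",a[90:260,170:235].mean())
E
```

```text
clock: 19.72
tool_pos: [0.5101, 0.0844, 0.3378]
orientation: [179.9, 0.4, -180.0]
force: [-0.3, -0.6, 0.8]
opening: 0.0001
gripper_force: 0.0
clock: 20.38
tool_pos: [0.5083, -0.0958, 0.3322]
orientation: [180.0, -0.0, 180.0]
force: [-0.6, 0.6, 1.2]
opening: 0.0
gripper_force: 0.0
20.73 pos [ 0.5085 -0.095   0.3322] F [ 0.01 -0.06  0.31]
funnel-area diff 63.23203619909502
```

View pics/end.png

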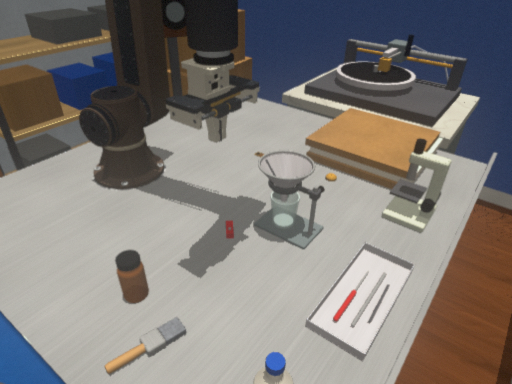

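The end picture shows the gripper clear. The funnel is upright at (287,165), the jar at (285,210), and the clip, bottle and brush are where they were. The large difference figure for the funnel area comes from the arm being in the top view. Handing in.

```bash
python3 -c "
from plant import workorder
print(workorder.close_job())"
```

```text
the job is handed in; nothing more can be done
None
```

The fingertips went once clockwise round the rim from lug to lug, at 2.2 to 2.9 N (about 3 mm of seat travel) wherever I checked, then lifted clear; the job was handed in at about 21 s, but no verdict came back.

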